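# Mix a warmed flask on the touch mixer

### The job

Lift the lid off the warming bath by its knob and lay it flat, knob up, on the cork mat. Then lift the round flask out of the bath by its neck, keep it upright, and press it down into the sprung ring on top of the touch mixer, without ramming the glass, until the ring is down far enough for the mixer to run (8 mm); finish while still gripping the flask and holding the ring down, and do not let go. Leave the other things on the bench where they are.

Things in the scene. Friction and masses are not known exactly. Their poses are not given: they have to be found in the camera images.
- bath: Dry warming bath: white enamelled box 200 x 200 mm with a 206 mm steel top plate, fixed. Origin under its centre on the bench, control panel on its -x side. Top face 160 mm up, with a round well in its centre, 140 mm across, floor 32 mm above the bench; on the floor a 14 mm thick aluminium ring whose 60 mm hole keeps the flask central.
- lid: Loose black lid over the well. Origin under its centre, z up. Spigot 128 mm across from 0 to 5 mm (hangs in the well), disc 156 mm across from 5 to 13 mm; in the middle a round knob: stem 20 mm thick from 13 to 27 mm, head 31 mm thick from 27 to 45 mm. About 0.32 kg. On the bath its origin is 155 mm above the bench.
- flask: Stoppered amber glass flask, upright in the well under the lid. Origin under its centre, z up. Flat foot 28 mm across; round bulb 62 mm across, centred 31.5 mm up; straight neck 24 mm thick from 63 to 103 mm; lip 31 mm thick from 103 to 108 mm; white stopper 25 mm thick to 120 mm. About 0.13 kg. In the bath its foot is 32 mm above the bench.
- mixer: Touch mixer, fixed: white box 165 (x) by 125 (y) mm, 68 to 85 mm high, on it a round black boss to 92 mm and above that the sprung ring. Origin under the box's centre on the bench; grey panel with knob and switch on its -x side; the ring's upright axis is 20 mm from the origin along the mixer's own +x.
- cradle_ring (a point): Centre of the top edge of the sprung black rubber ring (72 mm outside, 50 mm hole, 10 mm thick, on three short posts over a steel plate 20 mm below its top edge). 138 mm above the bench when free; it moves down with the ring. The flask's bulb sits in the hole: seated, the flask's origin is 13 mm below this point.
- cradle (a joint): How far the sprung ring is pressed down, in m: 0 free, 0.016 at its stop. The mixer runs only while the ring is held at least 0.008 down. The push needed is about 4.5 N to start it, 8.5 N at 0.008 and 12.5 N at the stop; the flask's own weight does not move it. It springs back when let go.
- mat: Square cork mat for hot lids, 180 x 180 mm, 6 mm thick, fixed flat on the bench; origin under its centre.
- beaker: Bystander: empty glass beaker, 64 mm across, 85 mm high, stands on the bench beside the work; leave it alone. Origin under its centre.
- syringe: Bystander: plastic syringe lying along its x axis, about 150 mm long, 34 mm wide at its flange, 28 mm high; leave it alone. Origin on the bench under its middle.
- canister: Bystander: closed steel canister, 60 mm across, 94 mm high, stands on the bench beside the work; leave it alone. Origin under its centre.
- conical_flask: Bystander: clear conical flask, 64 mm across its foot, 100 mm high, stands on the bench beside the work; leave it alone. Origin under its centre. Not the flask to be mixed.
- reagent_bottle: Bystander: amber reagent bottle with a paper label and screw cap, 58 mm across, 135 mm high, stands on the bench beside the work; leave it alone. Origin under its centre.
- petri_dish: Bystander: closed clear petri dish, 63 mm across, 16 mm high, lies on the bench; leave it alone. Origin under its centre.
- tape_roll: Bystander: roll of white tape, 56 mm across, 24 mm high, lies on the bench; leave it alone. Origin under its centre.

How it is judged:
By the outcome, as a careful person would: the job done as asked, in the order asked, and still so for the second after the job is handed in, while the arm keeps its last pose, push and grip.
It also fails if it takes over 64 s, if anything falls off the work surface, if the arm or the gripper's body presses on something with over 40 N, if the wrist force passes 120 N, or if a joint passes its speed limit or range.

### The arm

A 6-joint arm with a two-finger parallel gripper is mounted at the origin on the work surface. World frame = base frame: x ahead of the robot, y to its left, z up, the work surface at z = 0. Lengths are in mm, angles in degrees, forces in N, time in s.
With the tool pointing down it reaches from about 150 to 775 mm from the base axis. Payload 6.1 kg.
Tool frame: the origin (TCP) lies midway between the tips of the shut fingers; the grasp point (between the pads) lies 19 mm behind it (grip_point_offset is the distance from the TCP to the grasp point, in mm); z points along the fingers, x is the direction in which the jaws open and shut, and the axes are right-handed (so a half turn about z gives the same grasp; the last joint's range is limited). The gripper opens to 85 mm and grips with 20 to 120 N. Pads are 22 mm wide; open, the fingers measure 114 mm over their backs; the gripper's body (76 mm by 85 mm) begins 54 mm behind the grasp point. The pads swing forward as they close: fully open they stand 13 mm farther back than shut.
Start: joints at [67.552, 7.208, -2.269, 80.523, 0, 90], TCP at [200.465, 485.203, 231.295] pointing down, gripper open.
Joint ranges: [-155.77, 155.77], [-54.66, 111.73], [-72.52, 77.12], [-102.08, 115.82], [-83.92, 84.16], [-180, 180]. Speed limits (degrees/s): [136.94, 136.94, 172.46, 180, 180, 180].

### API

Orientations are given as a 3x3 rotation matrix whose columns are the frame's x, y, z axes.
In Python, from rig import get_obs, grab_frame, camera_params, close_job, boxes_of, pinpoint, grip_point_offset gives the robot as it stands. The module is installed in compiled form; this text tells all that it offers.
- The arm moves only by the tool drive_tool, never from a script. Its argument "commands" is a list of rows, each a list of 4 numbers: the shift along the tool's x, y, z in units of 25 mm (1.0 is 25 mm), then the turn about the tool's z in units of 8 degrees (1.0 is 8 degrees). A call has 1 to 12 rows; each row shifts and turns the pose as measured when the row begins, along the tool's axes as they then stand; what a row does not reach is not made up. A row lasts 1/8 s, in which the tool goes at most 62.5 mm and 10.7 degrees, less where a joint would pass 70% of its speed; a pose out of reach is approached as far as the arm can. A call is refused whole if a number of a shift passes 1 or a number of a turn 1, either way. A call with a gripper value outside its range is refused whole. "grip" is the finger opening in mm, from 0 to 85.4, set as the call begins (left out, the last holds). The fingers move at their own pace and stop on an object; "grip_force" is the grip in N (left out, the last holds). Time passes only in rows, so rows that do not move let the fingers close. It gives the time, the measured TCP pose, the force and the opening at its end, in the units of the state.
- get_obs(): the state, without advancing time (a new reading comes with each control period).
- grab_frame(name): name is "side" or "top"; returns (picture, depth): 384x512x3 uint8, blue, green, red; 384x512 float32, mm along the optical axis (not along the pixel's ray), 0 where there is no reading.
- camera_params(name): a dict with "fx", "fy", "cx", "cy" (pixels), "R" (3x3) and "t" (3): a world point X has camera coordinates R X + t. Camera axes: x right, y down, z forward; pixel columns grow to the right and rows downward; lengths in mm; the calibration is good to about 2 mm. A picture is of the moment at which its call begins. camera_params takes no time and is no camera call.
- close_job(): hands the job in, once; it reports no verdict.
Trained networks look in the newest picture that a camera, given by its name, has taken for a name from the list of things; names that differ only in an ending like _2 or _b are one class to them, and where a whole thing is asked for, a point or a joint stands for the part that bears it (a point fixed in the world has none). Each returns a list of dicts, best first, with "score" (0 to 1); they miss things now and then, are a little off and sometimes report something else, mostly with a low value. They report only what shows in the picture. A call takes as long as a camera call.
- boxes_of(camera, thing): "centre" ([x, y, z] in mm, in world coordinates, good to about 4 mm: the middle of the surface that is visible of it).
- pinpoint(camera, thing): "centre" ([x, y, z] in mm, in world coordinates, good to about 4 mm: a listed point, or the origin of a listed thing).
The state is a dict: "t": time; "qpos": joint angles; "dq": joint speeds; "joint_efforts": joint torques, N m; "ee_pos": TCP position; "orientation": TCP orientation; "force": force on the tool from outside, world axes, zero at the start; "moment": the same for the moment, N m; "grip_width": finger opening in mm.
Only numpy, scipy, OpenCV 4.12 (cv2) and the standard library are available. Lean on these libraries where they do the work, as an engineer would, in place of code of your own. Each camera call takes 0.05 s, during which the arm holds its last target. There are 200 camera calls.

## Working session

There is one attempt and no reset: what is moved stays moved. The work goes in short steps, Python scripts to look and compute and a tool call to move; the robot and the scene stay as the last step left them, time stands still between calls to the robot, and variables do not carry over. Pictures are saved under pics/ and viewed, about 8 in all and at most 12, crops included, and the job is handed in when it is done.

Besides the shell and the picture viewer there is one more tool, called by a JSON object that holds its "op" and its "data". drive_tool: Moves the arm, as the interface text tells. Its arguments: {"type":"object","properties":{"commands":{"type":"array","items":{"type":"array","items":{"type":"number"}}},"grip":{"type":"number"},"grip_force":{"type":"number"}},"required":["commands"]}

```bash
mkdir -p pics; cat > h.py <<'E'
from rig import *
import numpy as np, cv2
def shot(n,f):
    p,d=grab_frame(n); cv2.imwrite('pics/'+f,p); return p,d
def cloud(n,d):
    c=camera_params(n); v,u=np.indices(d.shape)
    P=np.stack([(u-c['cx'])/c['fx']*d,(v-c['cy'])/c['fy']*d,d],-1)
    return (P-np.array(c['t']))@np.array(c['R'])
E
python3 - <<'E'
from h import *
o=get_obs(); print({k:np.round(v,2).tolist() for k,v in o.items()}); print(grip_point_offset)
a,da=shot('side','s0.png'); b,db=shot('top','t0.png')
np.save('dt.npy',db);np.save('ds.npy',da)
for n in ['bath','lid','mixer','cradle_ring','mat','beaker','syringe','canister','conical_flask','reagent_bottle','petri_dish','tape_roll']:
    for c in ['top','side']:
        print(n,c,[(np.round(r['centre']).tolist(),round(r['score'],2)) for r in pinpoint(c,n)[:2]])
E
```

```text
{'t': 0.0, 'qpos': [67.55, 7.24, -2.33, 80.52, 0.0, 90.0], 'dq': [0.02, -0.09, -0.01, 0.08, 0.01, 0.04], 'joint_efforts': [-0.0, -43.59, 35.29, 0.02, -0.0, -0.0], 'ee_pos': [200.31, 484.84, 230.5], 'orientation': [[0.38, 0.92, -0.0], [0.92, -0.38, -0.0], [-0.0, -0.0, -1.0]], 'force': [-0.47, -0.51, -0.43], 'moment': [0.01, -0.01, 0.02], 'grip_width': 85.65}
18.700000000000003
bath top []
bath side []
lid top [([466.0, -332.0, 154.0], 0.93), ([716.0, 222.0, 1.0], 0.16)]
lid side [([465.0, -329.0, 156.0], 0.97), ([479.0, 330.0, -0.0], 0.56)]
mixer top [([578.0, 5.0, -0.0], 0.69), ([716.0, -197.0, 4.0], 0.34)]
mixer side [([576.0, 5.0, -0.0], 0.83)]
cradle_ring top [([598.0, 9.0, 131.0], 0.66)]
cradle_ring side []
mat top [([480.0, 324.0, 2.0], 0.68)]
mat side [([483.0, 334.0, 0.0], 0.82), ([576.0, 8.0, 0.0], 0.4)]
beaker top [([562.0, 128.0, 1.0], 0.7), ([599.0, 10.0, 135.0], 0.31)]
beaker side []
syringe top [([616.0, 352.0, -2.0], 0.57)]
syringe side [([618.0, 356.0, 2.0], 0.46)]
canister top [([615.0, -366.0, 0.0], 0.67)]
canister side [([614.0, -368.0, -1.0], 0.55)]
conical_flask top [([716.0, -198.0, 2.0], 0.85), ([375.0, -140.0, -1.0], 0.46)]
conical_flask side [([718.0, -207.0, -2.0], 0.87)]
reagent_bottle top [([719.0, 220.0, 2.0], 0.62)]
reagent_bottle side [([723.0, 224.0, 0.0], 0.77)]
petri_dish top [([377.0, 121.0, -6.0], 0.7)]
petri_dish side [([374.0, 120.0, 4.0], 0.68), ([596.0, 11.0, 139.0], 0.32)]
tape_roll top [([376.0, -139.0, -2.0], 0.72)]
tape_roll side [([375.0, -142.0, 3.0], 0.67)]
```

```bash
python3 -c "
import cv2,numpy as np
a=cv2.imread('pics/s0.png');b=cv2.imread('pics/t0.png')
cv2.imwrite('pics/t0b.png',cv2.resize(b,(800,600)))
cv2.imwrite('pics/s0b.png',cv2.resize(a,(800,600)))"
```

```text
(no output)
```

View pics/t0b.png

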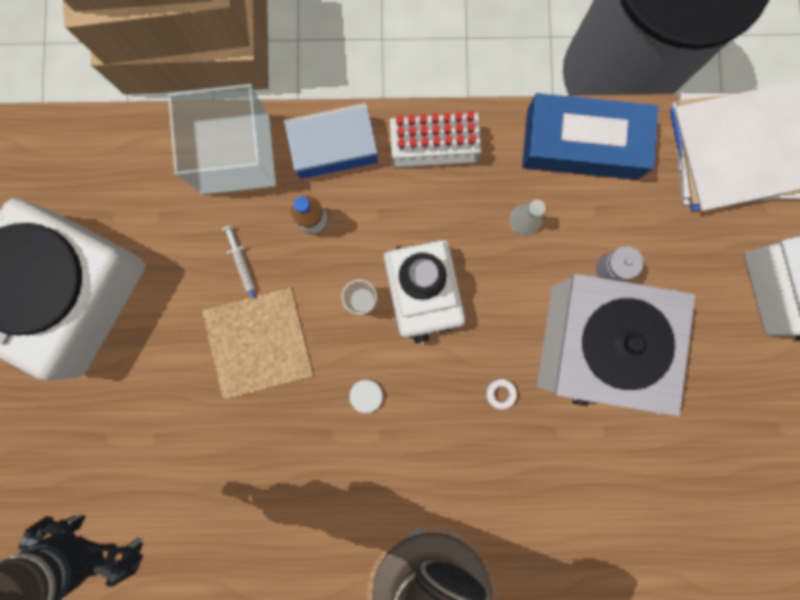

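View pics/s0b.png

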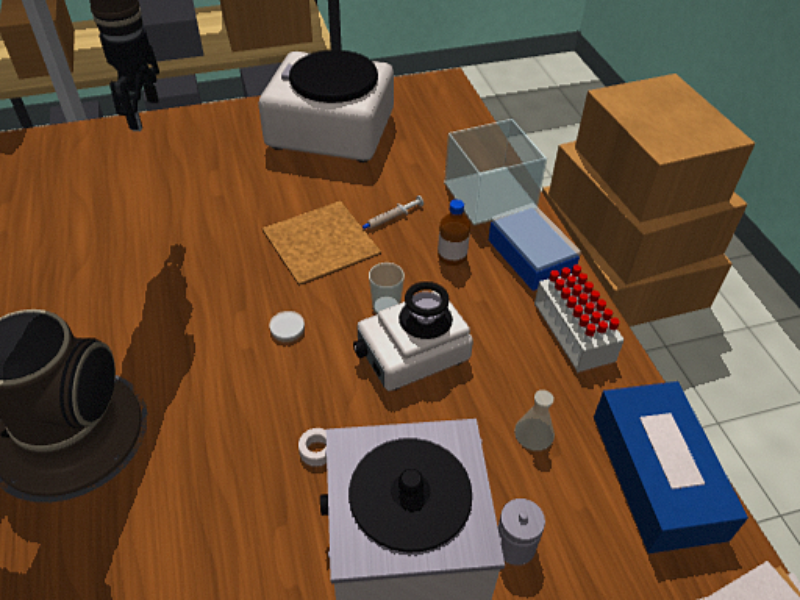

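The top view shows the bath with its lid at px (636,343), the mixer ring at (424,275) and the mat at (257,343). In the side view the lid is at (410,495) and the ring at (427,303). Both agree with the networks. I'll refine the positions with depth.

```bash
python3 - <<'E'
from h import *
def circ(P):
    A=np.c_[2*P,np.ones(len(P))]; s=np.linalg.lstsq(A,(P**2).sum(1),rcond=None)[0]; return s[:2],np.sqrt(s[2]+s[:2]@s[:2])
for n,f in [('top','dt.npy'),('side','ds.npy')]:
    d=np.load(f);X=cloud(n,d);img=cv2.imread('pics/'+n[0]+'0.png').astype(int)
    ok=d>0
    def sel(c,r,z0,z1): return X[ok&(np.hypot(X[...,0]-c[0],X[...,1]-c[1])<r)&(X[...,2]>z0)&(X[...,2]<z1)]
    def rep(nm,P):
        if len(P)>5:
            (c,s,a)=cv2.minAreaRect(P[:,:2].astype(np.float32)); e,r=cv2.minEnclosingCircle(P[:,:2].astype(np.float32))
            print(n,nm,len(P),'mean',P.mean(0).round(1),'mid',np.round(((P.min(0)+P.max(0))/2),1),'rect',np.round(c,1),np.round(s,1),round(a,1),'circ',np.round(e,1),round(r,1))
    rep('knob',sel((465,-331),30,190,210))
    dark=img.sum(-1)<210
    def seld(c,r,z0,z1): return X[dark&ok&(np.hypot(X[...,0]-c[0],X[...,1]-c[1])<r)&(X[...,2]>z0)&(X[...,2]<z1)]
    rep('disc',seld((465,-331),90,155,180))
    rep('plate',sel((465,-331),160,152,175))
    rep('ring',sel((598,9),50,130,148))
    g=(img[...,2]-img[...,0]>0)
    rep('mat',sel((481,328),135,4,9))
    rep('boxmixer',sel((578,5),100,60,89))
E
```

```text
top knob 129 mean [ 465.8 -326.2  199.2] mid [ 465.8 -328.   197.1] rect [ 465.7 -327.9] [29.2 27.8] 88.7 circ [ 465.9 -328.4] 15.5
top disc 2485 mean [ 465.2 -326.9  168.8] mid [ 465.2 -327.5  169.5] rect [ 465.1 -327.4] [151.3 145.5] 88.9 circ [ 466.5 -327.7] 76.3
top plate 6114 mean [ 464.3 -324.1  164.2] mid [ 465.8 -327.3  163.3] rect [ 465.3 -327.2] [208.5 209.8] 79.4 circ [ 465.2 -327.3] 146.0
top ring 293 mean [594.5  10.2 138.3] mid [594.7  10.1 137.2] rect [594.7  10.1] [67.8 70.9] 89.0 circ [594.8  10.1] 35.9
top mat 2784 mean [477.9 330.5   6.4] mid [481.1 326.5   6.5] rect [480.7 327. ] [254.9 259.6] 87.4 circ [480.9 327.6] 134.6
top boxmixer 1606 mean [562.1   6.6  76.6] mid [574.   19.2  74.5] rect [570.2  22.5] [162. 159.] 10.4 circ [575.5   6.8] 97.3
side knob 206 mean [ 465.  -331.8  199.9] mid [ 465.9 -330.1  197.9] rect [ 465.4 -330.3] [29.4 29. ] 73.9 circ [ 465.5 -330. ] 15.6
side disc 4391 mean [ 463.9 -336.5  169.4] mid [ 465.4 -330.3  167.1] rect [ 465.1 -331. ] [156.  154.1] 70.2 circ [ 465.1 -330.9] 79.4
side plate 9946 mean [ 462.2 -338.1  165. ] mid [ 465.5 -326.5  163.5] rect [ 465.7 -326.6] [209.4 209.6] 79.4 circ [ 466.1 -326.7] 145.0
side ring 334 mean [593.4   7.6 138.6] mid [594.7  10.3 137.4] rect [593.9   9.2] [70.1 72.1] 23.8 circ [593.9  10.4] 37.8
side mat 1673 mean [475.3 322.6   6.8] mid [481.6 327.5   6.5] rect [481.  327.9] [260.5 266.1] 14.5 circ [480.9 328.1] 134.9
side boxmixer 1675 mean [558.5 -12.2  75.5] mid [575.2  17.6  74.5] rect [570.5  22.3] [163.5 161.9] 11.0 circ [575.3   6.3] 98.7
```

{"op": "drive_tool", "data": {"commands": [[0,0,-0.4,1],[0,0,-0.4,1],[0,0,-0.4,1],[0,0,-0.4,1],[0,0,0,1],[0,0,0,1],[0,0,0,1],[0,0,0,1],[0,0,0,0.44],[0,0,0,0]], "grip": 85}}

```text
t: 2.55
ee_pos: [200.5, 485.2, 272.6]
orientation: [[0.999, -0.038, 0.0], [-0.038, -0.999, 0.0], [0.0, -0.0, -1.0]]
force: [-0.3, -0.5, -0.0]
grip_width: 85.1
```

{"op": "drive_tool", "data": {"commands": [[0.5,0.5,0,-0.27],[0.5,1,0,0],[0.5,1,0,0],[0.5,1,0,0],[0.5,1,0,0],[0.5,1,0,0],[0.5,1,0,0],[0.5,1,0,0],[0.5,1,0,0],[0.5,1,0,0],[0.5,1,0,0],[0.5,1,0,0]]}}

```text
t: 4.05
ee_pos: [356.5, 191.3, 272.7]
orientation: [[1.0, 0.023, 0.002], [0.023, -1.0, 0.001], [0.002, -0.001, -1.0]]
force: [-0.3, -0.4, -0.4]
grip_width: 85.3
```

{"op": "drive_tool", "data": {"commands": [[0.3,1,0,0],[0.3,1,0,0],[0.3,1,0,0],[0.3,1,0,0],[0.3,1,0,0],[0.3,1,0,0],[0.3,1,0,0],[0.3,1,0,0],[0.3,1,0,0],[0.3,1,0,0],[0.3,1,0,0],[0.3,1,0,0]]}}

```text
t: 5.55
ee_pos: [458.1, -116.4, 273.9]
orientation: [[0.999, 0.039, 0.006], [0.039, -0.999, 0.002], [0.006, -0.001, -1.0]]
force: [-0.1, -0.3, -0.9]
grip_width: 85.0
```

{"op": "drive_tool", "data": {"commands": [[0,1,0,0.28],[0,1,0,0],[0,1,0,0],[0,1,0,0],[0,1,0,0],[0,1,0,0],[0,1,0,0],[0,0.8,0,0],[0,0.3,0,0],[0,0,0,0]]}}

```text
t: 6.8
ee_pos: [460.0, -327.2, 272.9]
orientation: [[1.0, 0.009, 0.006], [0.009, -1.0, 0.002], [0.006, -0.002, -1.0]]
force: [-0.4, 0.2, 0.3]
grip_width: 84.6
```

{"op": "drive_tool", "data": {"commands": [[0.22,0.08,0.5,0],[0,0,0.8,0],[0,0,0.8,0],[0,0,0.7,0],[0,0,0.5,0],[0,0,0.3,0],[0,0,0.2,0],[0,0,0,0]]}}

```text
t: 7.8
ee_pos: [468.2, -324.8, 172.2]
orientation: [[1.0, 0.015, 0.006], [0.015, -1.0, 0.004], [0.006, -0.003, -1.0]]
force: [0.7, 0.5, 0.5]
grip_width: 84.8
```

{"op": "drive_tool", "data": {"commands": [[-0.1,0.17,-0.08,0],[0,0,0,0]]}}

```text
t: 8.05
ee_pos: [466.0, -329.8, 175.4]
orientation: [[1.0, 0.015, 0.008], [0.015, -1.0, 0.002], [0.008, -0.002, -1.0]]
force: [0.5, -0.5, 0.8]
grip_width: 84.9
```

{"op": "drive_tool", "data": {"commands": [[0,0,0,0],[0,0,0,0],[0,0,0,0],[0,0,0,0],[0,0,0,0],[0,0,0,0]], "grip": 20, "grip_force": 50}}

```text
t: 8.8
ee_pos: [466.4, -330.3, 176.4]
orientation: [[1.0, 0.015, 0.009], [0.015, -1.0, 0.001], [0.009, -0.001, -1.0]]
force: [0.9, -0.1, -0.1]
grip_width: 29.4
```

{"op": "drive_tool", "data": {"commands": [[0,0,0,0],[0,0,0,0],[0,0,-0.2,0],[0,0,-0.4,0],[0,0,-0.6,0],[0,0,-0.8,0],[0,0,-0.8,0],[0,0,-0.4,0],[0,0,0,0]]}}

```text
t: 9.93
ee_pos: [465.3, -330.0, 261.1]
orientation: [[1.0, 0.015, 0.008], [0.015, -1.0, 0.002], [0.008, -0.002, -1.0]]
force: [0.1, 0.1, -3.8]
grip_width: 29.3
```

```bash
python3 - <<'E'
from h import *
p,d=shot('side','s1.png'); cv2.imwrite('pics/s1b.png',cv2.resize(p[180:384,150:400],None,fx=2.4,fy=2.4))
X=cloud('side',d); dark=(p.astype(int).sum(-1)<210)&(d>0)
m=dark&(np.hypot(X[...,0]-466,X[...,1]+330)<90)&(X[...,2]>205)&(X[...,2]<240)
P=X[m]; print(len(P),P.mean(0)); print(np.linalg.lstsq(np.c_[P[:,:2]-[466,-330],np.ones(len(P))],P[:,2],rcond=None)[0])
E
```

```text
0 [nan nan nan]
[0. 0. 0.]<stdin>:5: RuntimeWarning: Mean of empty slice.
  ret = um.true_divide(
```

View pics/s1b.png

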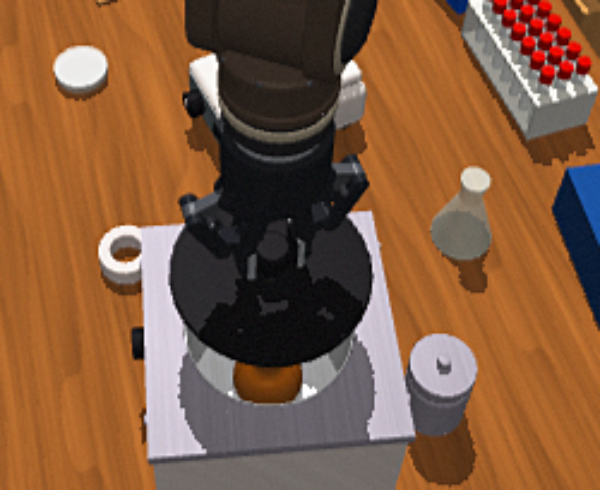

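The lid is held level between the pads at crop (272,260). The amber flask shows in the well at (267,380). Next I carry the lid to the mat.

{"op": "drive_tool", "data": {"commands": [[0,-0.3,0,0],[0,-0.6,0,0],[0,-0.9,0,0],[0,-1,0,0],[0,-1,0,0],[0,-1,0,0],[0,-1,0,0],[0,-1,0,0],[0,-1,0,0],[0,-1,0,0],[0,-1,0,0],[0,-1,0,0]]}}

```text
t: 11.48
ee_pos: [453.8, -37.4, 259.2]
orientation: [[1.0, 0.02, 0.003], [0.02, -1.0, 0.009], [0.004, -0.009, -1.0]]
force: [0.3, 0.9, -3.2]
grip_width: 29.1
```

{"op": "drive_tool", "data": {"commands": [[0,-1,0,0],[0,-1,0,0],[0,-1,0,0],[0,-1,0,0],[0,-1,0,0],[0,-1,0,0],[0,-1,0,0],[0,-1,0,0],[0,-1,0,0],[0,-1,0,0],[0,-0.7,0,0],[0,-0.4,0,0]]}}

```text
t: 12.98
ee_pos: [430.1, 260.3, 261.7]
orientation: [[0.999, 0.035, 0.002], [0.035, -0.999, 0.012], [0.002, -0.012, -1.0]]
force: [-0.3, -0.3, -3.0]
grip_width: 29.5
```

{"op": "drive_tool", "data": {"commands": [[0.3,-0.5,0,0.25],[0.5,-0.6,0.3,0],[0.5,-0.6,0.6,0],[0.5,-0.6,0.8,0],[0.2,-0.4,0.8,0],[0,0,0.8,0],[0,0,0.5,0],[0,0,0,0],[0,0,0,0]]}}

```text
t: 14.1
ee_pos: [482.9, 333.4, 156.2]
orientation: [[1.0, -0.0, -0.004], [-0.0, -1.0, 0.007], [-0.004, -0.007, -1.0]]
force: [0.1, -0.6, -2.0]
grip_width: 28.9
```

Down 128 mm in all. First to about 15 mm above contact.

{"op": "drive_tool", "data": {"commands": [[-0.08,0.2,0.4,0],[0,0,0.8,0],[0,0,0.8,0],[0,0,0.8,0],[0,0,0.8,0],[0,0,0.5,0],[0,0,0.2,0],[0,0,0,0]]}}

```text
t: 15.1
ee_pos: [482.4, 328.4, 48.9]
orientation: [[1.0, -0.001, 0.004], [-0.002, -1.0, 0.012], [0.004, -0.012, -1.0]]
force: [-0.4, 0.5, -2.4]
grip_width: 29.3
```

{"op": "drive_tool", "data": {"commands": [[0,0,0.3,0],[0,0,0.2,0],[0,0,0.15,0],[0,0,0.1,0],[0,0,0,0],[0,0,0,0]]}}

```text
t: 15.85
ee_pos: [483.5, 329.3, 30.5]
orientation: [[1.0, -0.001, 0.007], [-0.001, -1.0, 0.014], [0.006, -0.014, -1.0]]
force: [-0.1, -0.7, -2.2]
grip_width: 29.2
```

{"op": "drive_tool", "data": {"commands": [[0,0,0.08,0],[0,0,0.06,0],[0,0,0,0]]}}

```text
t: 16.23
ee_pos: [483.7, 329.7, 27.5]
orientation: [[1.0, -0.001, 0.007], [-0.001, -1.0, 0.014], [0.007, -0.014, -1.0]]
force: [0.3, -0.6, -0.6]
grip_width: 29.2
```

{"op": "drive_tool", "data": {"commands": [[0,0,0.04,0],[0,0,0,0]]}}

```text
t: 16.48
ee_pos: [483.7, 329.7, 27.5]
orientation: [[1.0, -0.001, 0.008], [-0.001, -1.0, 0.015], [0.008, -0.015, -1.0]]
force: [-0.6, -0.4, -1.8]
grip_width: 29.2
```

{"op": "drive_tool", "data": {"commands": [[0,0,0,0],[0,0,0,0],[0,0,0,0],[0,0,0,0],[0,0,0,0]], "grip": 85}}

```text
t: 17.1
ee_pos: [484.7, 330.3, 28.0]
orientation: [[1.0, -0.001, 0.01], [-0.002, -1.0, 0.016], [0.01, -0.016, -1.0]]
force: [0.5, 0.5, 0.7]
grip_width: 85.0
```

{"op": "drive_tool", "data": {"commands": [[0,0,-0.3,0],[0,0,-0.8,0],[0,0,-1,0],[0,0,-1,0],[0,0,-1,0],[0,0,-1,0],[0,0,-1,0],[0,0.3,-1,0],[0,0.6,-0.8,0],[0,1,-0.6,0],[0,1,0,0],[0.1,1,0,0]]}}

```text
t: 18.6
ee_pos: [484.6, 228.1, 252.4]
orientation: [[1.0, 0.002, 0.014], [0.002, -1.0, 0.019], [0.014, -0.019, -1.0]]
force: [-0.9, -0.5, -0.8]
grip_width: 85.0
```

{"op": "drive_tool", "data": {"commands": [[0.1,1,0,0],[0.1,1,0,0],[0.1,1,0,0],[0.1,1,0,0],[0,1,0,0],[0,1,0,0],[0,1,0,0],[0,1,0,0],[0,1,0,0],[0,1,0,0],[0,1,0,0],[0,1,0,0]]}}

```text
t: 20.1
ee_pos: [494.3, -81.9, 255.0]
orientation: [[1.0, 0.003, 0.024], [0.002, -1.0, 0.02], [0.024, -0.02, -1.0]]
force: [0.2, 0.9, -0.1]
grip_width: 85.0
```

```bash
python3 - <<'E'
from h import *
p,d=shot('top','t1.png'); X=cloud('top',d); cv2.imwrite('pics/t1b.png',cv2.resize(p[150:280,120:460],None,fx=2.3,fy=2.3))
s=p.astype(int); dark=(s.sum(-1)<210)&(d>0)
m=dark&(np.hypot(X[...,0]-482,X[...,1]-329)<100)&(X[...,2]>10)&(X[...,2]<40)
P=X[m]; print(len(P),np.round(cv2.minEnclosingCircle(P[:,:2].astype(np.float32))[0]),P.mean(0).round(1)); print(np.linalg.lstsq(np.c_[P[:,:2]-[482,329],np.ones(len(P))],P[:,2],rcond=None)[0])
for n in ['lid','flask']:
  for c in ['top','side']:
    if c=='side' and n=='lid': q,dd=shot('side','s2.png')
    print(n,c,[(np.round(r['centre']).tolist(),round(r['score'],2)) for r in pinpoint(c,n)[:2]])
q=cv2.imread('pics/s2.png'); cv2.imwrite('pics/s2b.png',cv2.resize(q[220:384,150:400],None,fx=3,fy=3))
Y=cloud('side',dd)
for nm,Z,D in (('top',X,d),('side',Y,dd)):
  P=Z[(D>0)&(np.hypot(Z[...,0]-465,Z[...,1]+329)<30)&(Z[...,2]>144)&(Z[...,2]<158)]
  if len(P): print(nm,len(P),P.mean(0).round(1),np.round((P.min(0)+P.max(0))/2,1),np.ptp(P,0).round(1))
print(get_obs()['t'],get_obs()['ee_pos'])
E
```

```text
1861 [482. 328.] [481.4 327.7  19.7]
[-1.21878034e-03 -2.28106108e-03  1.96857575e+01]
lid top [([486.0, 328.0, 6.0], 0.86)]
lid side [([481.0, 333.0, 5.0], 0.89), ([466.0, -327.0, -2.0], 0.46)]
flask top []
flask side [([466.0, -321.0, 35.0], 0.76), ([376.0, -140.0, 3.0], 0.49)]
side 131 [ 465.9 -327.8  152.4] [ 465.7 -326.8  150.4] [24.7 27.3 12.5]
20.4 [494.4358342  -80.57586415 254.56751693]
```

View pics/s2b.png

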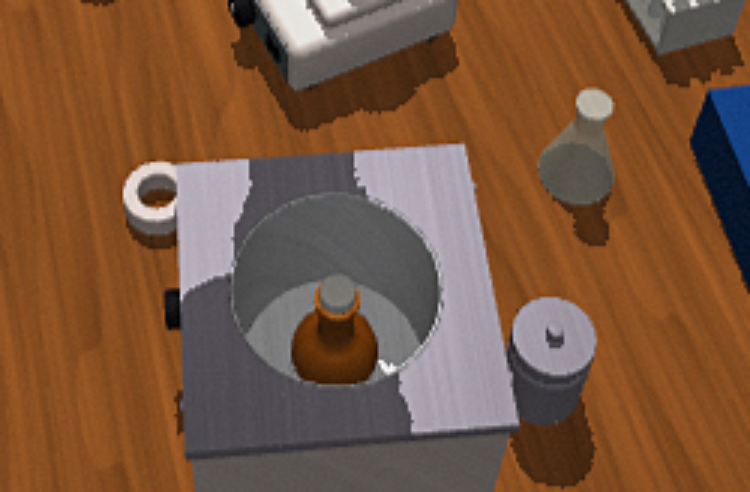

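View pics/t1b.png

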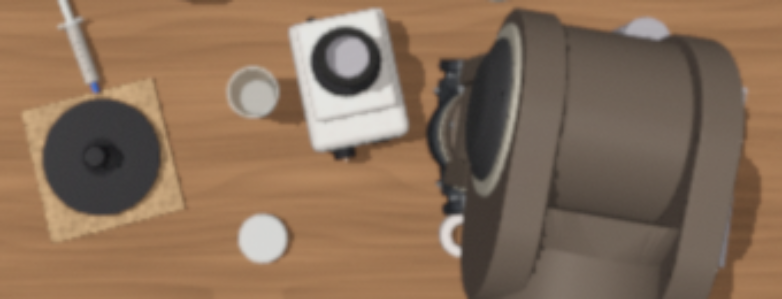

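The lid lies flat on the mat, centred at (482,328). The side view shows the flask central in the well at crop (337,295), and its stopper is at about (466,-327). I'm moving over it.

{"op": "drive_tool", "data": {"commands": [[-0.2,0.7,0,0],[-0.2,1,0,0],[-0.2,1,0,0],[-0.2,1,0,0],[-0.2,1,0,0],[-0.1,1,0,0],[0,1,0,0],[0,1,0,0],[0,1,0,0],[0,0.6,0,0],[0,0,0,0]]}}

```text
t: 21.78
ee_pos: [464.9, -321.4, 249.8]
orientation: [[1.0, 0.011, 0.023], [0.011, -1.0, 0.019], [0.023, -0.019, -1.0]]
force: [0.1, 0.3, 0.2]
grip_width: 85.2
```

{"op": "drive_tool", "data": {"commands": [[-0.05,0.25,0.4,0],[-0.05,0.1,0.7,0],[0,0,0.7,0],[0,0,0.7,0],[0,0,0.3,0],[0,0,0,0]]}}

```text
t: 22.52
ee_pos: [463.7, -325.8, 175.8]
orientation: [[1.0, 0.016, 0.022], [0.016, -1.0, 0.02], [0.023, -0.02, -1.0]]
force: [-0.6, -1.1, -0.5]
grip_width: 84.9
```

{"op": "drive_tool", "data": {"commands": [[0,0.15,0.4,0],[0,0,0.6,0],[0,0,0.6,0],[0,0,0.6,0],[0,0,0.5,0],[0,0,0.2,0],[0,0,0,0]]}}

```text
t: 23.4
ee_pos: [466.5, -329.3, 103.9]
orientation: [[1.0, 0.015, 0.027], [0.015, -1.0, 0.015], [0.027, -0.014, -1.0]]
force: [-0.7, -0.9, 0.4]
grip_width: 84.8
```

{"op": "drive_tool", "data": {"commands": [[-0.02,-0.03,0.18,0],[0,0,0,0]]}}

```text
t: 23.65
ee_pos: [467.3, -330.0, 104.1]
orientation: [[0.999, 0.015, 0.031], [0.015, -1.0, 0.009], [0.031, -0.008, -0.999]]
force: [0.2, -0.1, 0.3]
grip_width: 85.0
```

{"op": "drive_tool", "data": {"commands": [[0,0,0,0],[0,0,0,0],[0,0,0,0],[0,0,0,0],[0,0,0,0],[0,0,0,0],[0,0,0,0],[0,0,0,0]], "grip": 15, "grip_force": 50}}

```text
t: 24.65
ee_pos: [467.4, -330.1, 103.2]
orientation: [[0.999, 0.015, 0.031], [0.015, -1.0, 0.009], [0.031, -0.008, -0.999]]
force: [0.5, -0.4, 2.4]
grip_width: 28.5
```

```bash
python3 - <<'E'
from h import *
p,d=shot('side','s3.png'); cv2.imwrite('pics/s3b.png',cv2.resize(p[200:350,180:350],None,fx=4,fy=4,interpolation=cv2.INTER_CUBIC))
o=get_obs(); print(o['force'],o['moment'],o['ee_pos'],o['qpos'],o['grip_width'])
E
```

```text
[-0.59850383  0.01276395  2.66361696] [-0.02010629  0.13310513  0.03017383] [ 467.39877428 -330.06181256  103.17326094] [-35.97859332  13.00857294 -11.48016818  64.37545093   1.4525657
  53.18910929] 28.638061292981966
```

View pics/s3b.png

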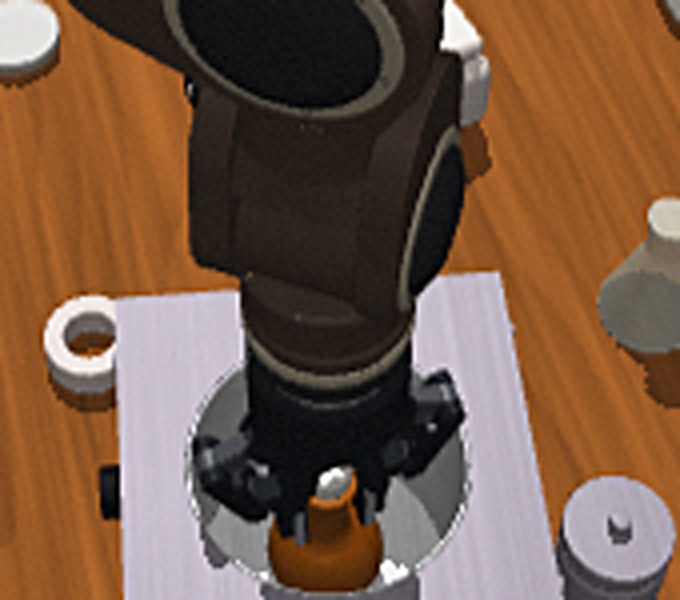

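The fingers straddle the neck, with the stopper at crop (337,485). The 28.6 mm opening means the pads' tops pinch the 31 mm lip, so I reopen and go a little lower.

{"op": "drive_tool", "data": {"commands": [[0,0,0,0],[0,0,0,0],[0,0,0,0],[0,0,0,0],[0,0,0,0]], "grip": 60}}

```text
t: 25.32
ee_pos: [466.8, -329.6, 101.8]
orientation: [[0.999, 0.015, 0.029], [0.015, -1.0, 0.01], [0.029, -0.01, -1.0]]
force: [-0.6, -0.3, 0.3]
grip_width: 60.1
```

{"op": "drive_tool", "data": {"commands": [[-0.05,-0.05,0.15,0]]}}

```text
t: 25.45
ee_pos: [465.8, -328.4, 98.2]
orientation: [[0.999, 0.015, 0.03], [0.015, -1.0, 0.01], [0.03, -0.01, -1.0]]
force: [-0.4, 0.3, -0.3]
grip_width: 60.1
```

{"op": "drive_tool", "data": {"commands": [[0,0,0.15,0]]}}

```text
t: 25.58
ee_pos: [465.8, -328.3, 94.1]
orientation: [[0.999, 0.015, 0.029], [0.015, -1.0, 0.01], [0.03, -0.01, -1.0]]
force: [0.2, -0.2, -0.9]
grip_width: 60.4
```

{"op": "drive_tool", "data": {"commands": [[0,0,0,0],[0,0,0,0],[0,0,0,0],[0,0,0,0],[0,0,0,0],[0,0,0,0]], "grip": 12, "grip_force": 50}}

```text
t: 26.32
ee_pos: [465.7, -328.2, 93.8]
orientation: [[0.999, 0.015, 0.029], [0.015, -1.0, 0.01], [0.029, -0.01, -1.0]]
force: [-0.6, -0.1, -0.8]
grip_width: 25.6
```

{"op": "drive_tool", "data": {"commands": [[0,0,0,0],[0,0,0,0]]}}

```text
t: 26.58
ee_pos: [465.6, -328.1, 93.8]
orientation: [[0.999, 0.015, 0.029], [0.015, -1.0, 0.01], [0.029, -0.01, -1.0]]
force: [-0.8, 0.1, -0.2]
grip_width: 25.6
```

{"op": "drive_tool", "data": {"commands": [[0,0,-0.2,0],[0,0,-0.4,0],[0,0,-0.6,0],[0,0,-0.8,0],[0,0,-0.8,0],[0,0,-0.8,0],[0,0,-0.8,0],[0,0,-0.8,0],[0,0,-0.4,0],[0,0,0,0]]}}

```text
t: 27.82
ee_pos: [461.5, -329.9, 246.1]
orientation: [[0.999, 0.015, 0.033], [0.015, -1.0, 0.007], [0.033, -0.007, -0.999]]
force: [-1.0, 0.4, -1.2]
grip_width: 25.3
```

```bash
python3 - <<'E'
from h import *
p,d=shot('side','s4.png'); cv2.imwrite('pics/s4b.png',cv2.resize(p[160:310,180:350],None,fx=4,fy=4,interpolation=cv2.INTER_CUBIC))
print(pinpoint('side','flask')[:2]); o=get_obs();print(o['t'],o['force'],o['grip_width'],o['ee_pos'])
X=cloud('side',d);s=p.astype(int)
m=(d>0)&(s[...,2]-s[...,0]>60)&(s[...,2]>1.5*s[...,1])&(np.hypot(X[...,0]-465,X[...,1]+328)<40)&(X[...,2]>160)&(X[...,2]<255)
P=X[m]; print(len(P))
# sphere fit bulb
B=P[P[:,2]<P[:,2].min()+55]
from scipy.optimize import least_squares
r=least_squares(lambda c:np.linalg.norm(B-c,axis=1)-31,[465,-328,185],loss='soft_l1'); print(r.x,np.abs(r.fun).mean())
E
```

```text
[{'centre': [462.3, -323.6, 186.9], 'score': 0.88}]
27.925 [-0.64518537  0.28269562 -1.13284982] 25.46948953675913 [ 461.17006986 -329.61152301  244.84903067]
500
[ 461.94317411 -327.02779234  218.3667306 ] 0.9608066947840053
```

View pics/s4b.png

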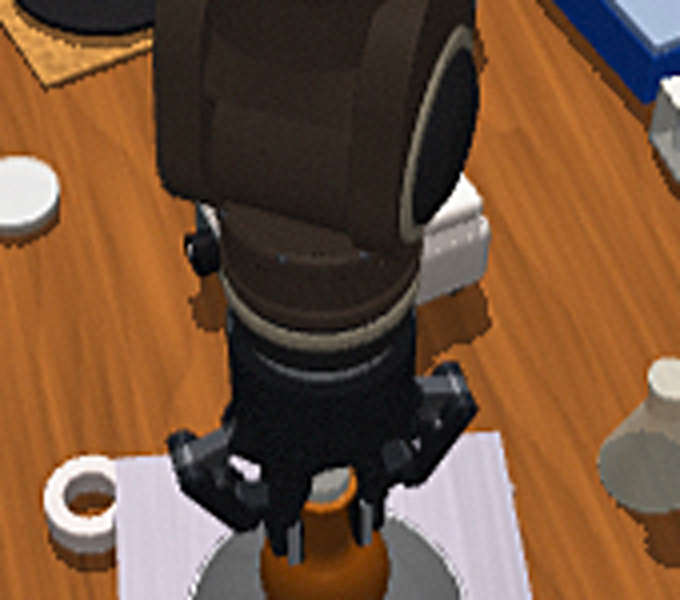

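The flask hangs upright in the jaws. Its neck is at crop (325,530), its bulb centre at (462,-327,218), and the foot is well clear of the plate. Next is the ring.

{"op": "drive_tool", "data": {"commands": [[0.1,-0.3,0,0],[0.3,-0.6,0,0],[0.4,-0.9,0,0],[0.4,-1,0,0],[0.4,-1,0,0],[0.4,-1,0,0],[0.4,-1,0,0],[0.4,-1,0,0],[0.4,-1,0,0],[0.4,-1,0,0],[0.4,-1,0,0],[0.4,-0.9,0,0]]}}

```text
t: 29.42
ee_pos: [568.9, -39.8, 244.9]
orientation: [[1.0, 0.019, 0.023], [0.019, -1.0, 0.016], [0.023, -0.015, -1.0]]
force: [-0.1, -0.2, -1.9]
grip_width: 25.8
```

{"op": "drive_tool", "data": {"commands": [[0.5,-0.8,0,0],[0.4,-0.7,0,0],[0.3,-0.4,0,0],[0,0,0,0]]}}

```text
t: 29.92
ee_pos: [598.4, 15.0, 245.0]
orientation: [[1.0, 0.024, 0.02], [0.024, -1.0, 0.017], [0.02, -0.016, -1.0]]
force: [-0.6, 0.2, -1.5]
grip_width: 25.4
```

{"op": "drive_tool", "data": {"commands": [[-0.2,0.29,0.2,0],[0,0,0.4,0],[0,0,0.5,0],[0,0,0.3,0],[0,0,0.1,0],[0,0,0,0]]}}

```text
t: 30.68
ee_pos: [592.5, 5.3, 203.8]
orientation: [[1.0, 0.021, 0.018], [0.02, -1.0, 0.016], [0.019, -0.015, -1.0]]
force: [-0.4, -0.1, -1.1]
grip_width: 25.5
```

```bash
python3 - <<'E'
from h import *
from scipy.optimize import least_squares
p,d=shot('side','s5.png'); cv2.imwrite('pics/s5b.png',cv2.resize(p[110:260,190:360],None,fx=4,fy=4,interpolation=cv2.INTER_CUBIC))
o=get_obs();print(o['t'],o['force'],o['ee_pos']); e=o['ee_pos']
for n in ['flask','cradle_ring']: print(n,[(r['centre'],r['score']) for r in pinpoint('side',n)[:2]])
X=cloud('side',d);s=p.astype(int)
m=(d>0)&(s[...,2]-s[...,0]>50)&(s[...,2]>1.5*s[...,1])&(np.hypot(X[...,0]-e[0],X[...,1]-e[1])<40)&(X[...,2]>141)&(X[...,2]<e[2]+20)
B=X[m]; B=B[B[:,2]<e[2]]
r=least_squares(lambda c:np.linalg.norm(B-c,axis=1)-31,[e[0],e[1],e[2]-29],loss='soft_l1'); print(len(B),r.x,np.abs(r.fun).mean())
E
```

```text
30.725 [ 0.52139505 -0.36037277 -1.19883022] [592.63451836   5.32027745 203.99504527]
flask [([594.5, 11.1, 145.0], 0.65)]
cradle_ring [([598.8, 12.9, 133.8], 0.91)]
282 [592.6492139    8.22421637 175.76712219] 1.3539302187356024
```

View pics/s5b.png

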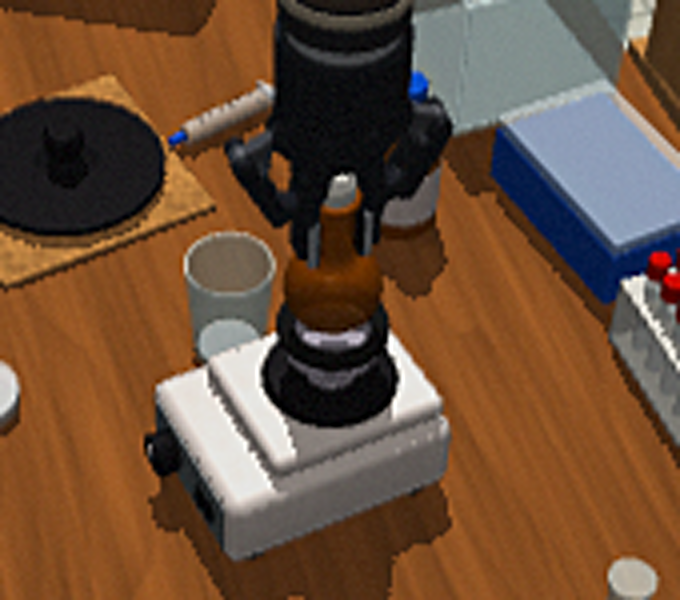

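The flask hangs just above the ring, with its bulb at crop (332,290) and the ring at (335,330). They agree within 2 mm. I lower slowly and watch the force.

{"op": "drive_tool", "data": {"commands": [[0.05,-0.07,0.15,0],[0,0,0.15,0],[0,0,0.12,0],[0,0,0.1,0]], "grip_force": 60}}

```text
t: 31.32
ee_pos: [594.9, 7.8, 191.2]
orientation: [[1.0, 0.021, 0.02], [0.021, -1.0, 0.016], [0.021, -0.015, -1.0]]
force: [1.0, 0.5, -1.6]
grip_width: 25.0
```

{"op": "drive_tool", "data": {"commands": [[0,0,0.06,0],[0,0,0.06,0],[0,0,0.06,0]]}}

```text
t: 31.7
ee_pos: [594.9, 7.8, 186.3]
orientation: [[1.0, 0.021, 0.02], [0.021, -1.0, 0.016], [0.021, -0.015, -1.0]]
force: [0.1, 0.3, 0.2]
grip_width: 24.9
```

{"op": "drive_tool", "data": {"commands": [[0,0,0.06,0],[0,0,0.06,0]]}}

```text
t: 31.95
ee_pos: [595.4, 8.0, 184.6]
orientation: [[1.0, 0.021, 0.022], [0.021, -1.0, 0.016], [0.023, -0.016, -1.0]]
force: [-1.2, 0.4, 4.0]
grip_width: 25.0
```

{"op": "drive_tool", "data": {"commands": [[0,0,0.1,0],[0,0,0.1,0]]}}

```text
t: 32.2
ee_pos: [595.6, 8.1, 180.5]
orientation: [[0.999, 0.021, 0.024], [0.021, -1.0, 0.016], [0.024, -0.016, -1.0]]
force: [-2.6, 0.8, 6.1]
grip_width: 25.3
```

{"op": "drive_tool", "data": {"commands": [[0,0,0.12,0],[0,0,0.12,0]]}}

```text
t: 32.45
ee_pos: [595.7, 8.3, 175.7]
orientation: [[0.999, 0.021, 0.025], [0.021, -1.0, 0.016], [0.026, -0.016, -1.0]]
force: [-3.7, 0.1, 8.2]
grip_width: 25.1
```

{"op": "drive_tool", "data": {"commands": [[-0.06,0,0.08,0],[0,0,0.03,0]]}}

```text
t: 32.7
ee_pos: [595.6, 8.3, 174.9]
orientation: [[0.999, 0.021, 0.03], [0.021, -1.0, 0.016], [0.03, -0.016, -0.999]]
force: [-2.3, -0.4, 8.4]
grip_width: 25.0
```

{"op": "drive_tool", "data": {"commands": [[0,0,0.01,0],[0,0,0.01,0]]}}

```text
t: 32.95
ee_pos: [595.7, 8.3, 176.2]
orientation: [[0.999, 0.021, 0.032], [0.021, -1.0, 0.016], [0.033, -0.016, -0.999]]
force: [-2.8, 0.3, 7.8]
grip_width: 25.3
```

```bash
python3 - <<'E'
from h import *
from scipy.optimize import least_squares
p,d=shot('side','s6.png'); cv2.imwrite('pics/s6b.png',cv2.resize(p[110:260,190:360],None,fx=4,fy=4,interpolation=cv2.INTER_CUBIC))
o=get_obs();e=o['ee_pos'];print(o['t'],o['force'],e,o['grip_width'])
X=cloud('side',d);s=p.astype(int)
m=(d>0)&(s[...,2]-s[...,0]>50)&(s[...,2]>1.5*s[...,1])&(np.hypot(X[...,0]-e[0],X[...,1]-e[1])<40)&(X[...,2]>125)&(X[...,2]<e[2])
B=X[m]; r=least_squares(lambda c:np.linalg.norm(B-c,axis=1)-31,[e[0],e[1],e[2]-29],loss='soft_l1'); print('bulb',len(B),r.x)
R=X[(d>0)&(s.sum(-1)<200)&(X[...,2]>112)&(X[...,2]<142)&(np.hypot(X[...,0]-594,X[...,1]-10)<40)]
print('ring top z pct',np.percentile(R[:,2],[50,80,90,95]).round(1))
for n in ['flask','cradle_ring']: print(n,[(r['centre'],r['score']) for r in pinpoint('side',n)[:1]])
o=get_obs();print(o['t'],o['force'],o['ee_pos'])
E
```

```text
33.0 [-3.11384609  0.42239777  7.31447973] [595.71770051   8.23884137 176.25730682] 24.789226722129076
bulb 272 [595.79631724  11.25713294 148.99753903]
ring top z pct [130.2 132.8 135.4 138.6]
flask [([600.0, 15.8, 116.4], 0.92)]
cradle_ring [([596.3, 11.9, 126.2], 0.64)]
33.1 [-2.24520719  0.51677034  8.55141326] [595.7061338    8.25066748 176.17289369]
```

View pics/s6b.png

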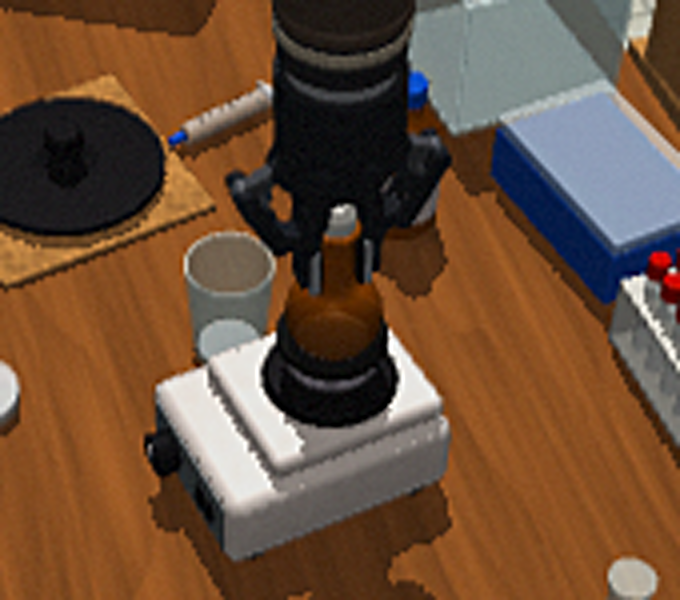

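{"op": "drive_tool", "data": {"commands": [[-0.06,0,0.14,0],[-0.03,0,0.1,0]]}}

```text
t: 33.35
ee_pos: [595.2, 8.3, 172.6]
orientation: [[0.999, 0.021, 0.038], [0.021, -1.0, 0.016], [0.038, -0.016, -0.999]]
force: [-2.3, 0.1, 9.3]
grip_width: 25.0
```

```bash
python3 - <<'E'
from h import *
for i in range(4): grab_frame('side')
o=get_obs();print(o['t'],o['force'],o['ee_pos'],o['grip_width'])
E
```

```text
33.55 [-1.7137981  -0.03798435  9.10508538] [595.24938002   8.2878337  172.78963237] 25.40143064111872
```

```bash
python3 - <<'E'
from h import *
from scipy.optimize import least_squares
for n in ('side','top'):
    p,d=shot(n,n+'7.png'); print(n,[(k,[np.round(r['centre']).tolist() for r in pinpoint(n,k)[:1]]) for k in ('flask','cradle_ring','lid','beaker')])
    if n=='side':
        o=get_obs();e=o['ee_pos'];X=cloud(n,d);s=p.astype(int)
        B=X[(d>0)&(s[...,2]-s[...,0]>50)&(s[...,2]>1.5*s[...,1])&(np.hypot(X[...,0]-e[0],X[...,1]-e[1])<40)&(X[...,2]>122)&(X[...,2]<e[2])]
        print(least_squares(lambda c:np.linalg.norm(B-c,axis=1)-31,[e[0],e[1],e[2]-29],loss='soft_l1').x)
o=get_obs();print(o['t'],o['force'],o['ee_pos'],o['grip_width'])
E
```

```text
side [('flask', [[597.0, 15.0, 112.0]]), ('cradle_ring', [[598.0, 14.0, 121.0]]), ('lid', [[481.0, 331.0, 6.0]]), ('beaker', [[561.0, 131.0, -0.0]])]
[595.1865687   11.14077694 145.18582538]
top [('flask', [[463.0, -328.0, -1.0]]), ('cradle_ring', []), ('lid', []), ('beaker', [[559.0, 129.0, -2.0]])]
34.05 [-1.17799737  0.35200896 10.40719373] [595.25801933   8.2934306  172.80154408] 25.16236376938653
```

```bash
python3 -c "
from rig import *
print(close_job())"
```

```text
the job is handed in; nothing more can be done
None
```

The job is handed in at about 34 s. The lid is on the mat, and the arm is still gripping the flask by its neck and holding the mixer ring down past 8 mm.

- **Lid:** It lies flat, knob up, centred at (482, 328), within about 1 mm of the mat's centre.
- **Flask:** My first grip caught the lip (28.5 mm opening), so I reopened while the flask was still in the bath and gripped about 10 mm lower. The opening there was 25.5 mm, a little more than the 24 mm neck.
- **Ring:** Three checks put it about 11 to 13 mm down:
  - A fit to the bulb gives 11.3 mm.
  - The force, about 10 to 11.5 N of push, gives about 12 mm.
  - The arm's travel after contact gives 13 mm.
- **Bystanders:** I checked only the beaker at the end, and it was within a few mm of its start. I did not measure the others again, and I saw no contact with any of them.

These points were not clean:
- The tool tilt drifted to about 2.2° during the moves. The tool was already tilted 1.7° when it took the upright flask, so the flask itself should lean less.
- While pressing there was a sideways force of 1 to 4 N.
- On the first descent into the bath the arm stopped about 4 mm short, possibly from a light touch with the fingers wide open. The end-of-move readings showed no notable force.
- In the last top picture the network reported the flask at the bath. The arm blocks that view, and the side camera contradicts it, so I discounted it.

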